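# Find the glazed friction sled

## Robot

A 6-joint arm with a two-finger parallel gripper is mounted at the origin on the work surface. World frame = base frame: x ahead of the robot, y to its left, z up, the work surface at z = 0. Lengths are in m, angles in rad, forces in N, time in s.
With the tool pointing down it reaches from about 0.375 to 0.925 m from the base axis. Payload 5.7 kg.
Tool frame: the origin (TCP) lies midway between the tips of the shut fingers; the grasp point (between the pads) lies 19 mm behind it; y points along the fingers, z is the direction in which the jaws open and shut, and the axes are right-handed (so a half turn about y gives the same grasp; the last joint's range is limited). The gripper opens to 88 mm and grips with 3 to 60 N. Pads are 20 mm wide; open, the fingers measure 115 mm over their backs; the gripper's body (75 mm by 178 mm) begins 61 mm behind the grasp point.
Start: joints at [-1.426, 0.359, 1.51, -0, 1.272, -0.115], TCP at [0.154, -0.58, 0.223] pointing down, gripper open.
Joint ranges: [-2.97, 2.97], [-1.01, 2.36], [0.21, 2.38], [-0.96, 4.11], [0.2, 2.71], [-2.98, 2.98]. Speed limits (rad/s): [2.39, 2.39, 3.14, 3.14, 3.14, 3.14].

## Interface

Orientations are given as a rotation vector (axis times angle).
In Python, from station import get_state, grab_frame, camera_model, finish_job gives the robot as it stands.
- The arm moves only by the tool apply_moves, never from a script. Its argument "targets" is a list of rows, each a list of 3 entries, a list of its own where there are three numbers: the closure, from 0 (fully open) to 1 (shut), then the shift along the world's x, y, z in cm, then the turn, a rotation vector about the world's x, y, z in rad. A call has 1 to 5 rows; each row is the pose to reach, as a shift and turn from the pose commanded when the call began; what a row does not reach only later rows make up. A row lasts 1/8 s, in which the tool goes at most 62.5 mm and 10.7 degrees, less where a joint would pass 70% of its speed; a pose out of reach is approached as far as the arm can. A call with a gripper value outside its range is refused whole. The fingers move at their own pace and stop on an object; the grip force is fixed at half the most. Time passes only in rows, so rows that repeat a pose let the fingers close. It gives the time, the measured TCP pose, the force and the opening at its end, in the units of the state.
- get_state(): the state, without advancing time (a new reading comes with each control period).
- grab_frame(name): name is "scene" or "top" or "wrist"; returns the picture (384x512x3 uint8, red, green, blue); there is no depth.
- camera_model(name): a dict with "camera_matrix" (3x3 intrinsics, pixels), "cam_to_world" (4x4, takes a point from camera to world coordinates). Camera axes: x right, y up, looking along -z (the intrinsics and any distortion apply to the point x, -y, -z); pixel columns grow to the right and rows downward; lengths in m; the calibration is good to about 2 mm. A picture is of the moment at which its call begins: read the wrist's pose just before it. camera_model takes no time and is no camera call; for the wrist camera it gives the pose at the moment of the call.
- finish_job(): hands the job in, once; it reports no verdict.
The state is a dict: "time_s": time; "joint_pos": joint angles; "joint_velocities": joint speeds; "effort": joint torques, N m; "tcp_pos": TCP position; "eef_rot": TCP orientation; "force": force on the tool from outside, world axes, zero at the start; "wrist_torque": the same for the moment, N m; "grip_width": finger opening in m.
Only numpy, scipy, OpenCV 4.12 (cv2) and the standard library are available. Lean on these libraries where they do the work, as an engineer would, in place of code of your own. Each camera call takes 0.05 s, during which the arm holds its last target. There are 200 camera calls.

## Task

One of the three look-alike friction-test sleds has a glazed rubber sole and slides too easily. Drag each of them flat along the test plate, from the far end until it is wholly past the engraved line on the end-stop side, feeling how hard it drags; keep all of them down on the plate until all three have been dragged. Then lift only the one that drags most easily into the grey tray, setting it gently down flat, leave the other two standing past the line, and do not disturb the load cell, the weight or the spare knob.

Things in the scene. Friction and masses are not known exactly. Their poses are not given: they have to be found in the camera images.
- sled_a: One of three look-alike sleds in lanes about 85 mm apart, in any order: steel block 80 (x) x 50 (y) x 25 mm; on it a grip bar 14 (x) x 40 (y) mm, 25 to 61 mm over the origin (centre of the block's underside). It stands on a captive rubber shoe that juts out 4 mm below the block and has about 1 mm of play. 0.8 to 0.96 kg. x axis along the fixture's.
- sled_b: One of three look-alike sleds in lanes about 85 mm apart, in any order: steel block 80 (x) x 50 (y) x 25 mm; on it a grip bar 14 (x) x 40 (y) mm, 25 to 61 mm over the origin (centre of the block's underside). It stands on a captive rubber shoe that juts out 4 mm below the block and has about 1 mm of play. 0.8 to 0.96 kg. x axis along the fixture's.
- sled_c: One of three look-alike sleds in lanes about 85 mm apart, in any order: steel block 80 (x) x 50 (y) x 25 mm; on it a grip bar 14 (x) x 40 (y) mm, 25 to 61 mm over the origin (centre of the block's underside). It stands on a captive rubber shoe that juts out 4 mm below the block and has about 1 mm of play. 0.8 to 0.96 kg. x axis along the fixture's.
- fixture: Friction-test fixture, fixed: level metal plate 320 (x) x 270 (y) mm on pillars, its top 90 mm over the origin (centre of the underside, on the bench). x is the drag axis: sleds start 65 to 95 mm to +x of the middle and go to -x. A stop strip 8 mm high crosses the -x edge, inner face at x = -148 mm: a sled against it has its centre at -108 mm. Yaw within 0.2 rad.
- plate_mid (a point): Middle of the fixture plate's top face; axes as the fixture's. Dragged over this plate level, under its own weight alone (neither pressed nor lifted), the sled with the glazed shoe resists with about 1.2 to 2.0 N, the two with sound shoes with 4 to 7.5 N each.
- line_mid (a point): Middle of the engraved dark line that crosses the plate (along the fixture's y), on its top face, at x = -20 mm. A sled is wholly past it when its centre is 40 mm or more beyond, at x = -60 mm or less.
- tray: Grey open plastic tray, fixed to the bench, 180 (x) x 140 (y) x 28 mm outside, walls 4 mm. Origin: centre of the underside. Stands left or right of the fixture.
- tray_in (a point): Centre of the tray's inner floor (4 mm above the bench); axes as the tray's.
- load_cell: Dark red load cell 28 x 45 x 70 mm upright on a 55 mm square foot, steel stud on top, 102 mm high. Origin: centre of the underside. Loose. Bystander.
- weight: Steel calibration weight with a knob, 42 mm diameter, 64 mm high. Origin: centre of the underside. Loose. Bystander.
- star_knob: Spare black star knob, 44 mm across, lying with its short stud up, 38 mm high. Origin: centre of the underside. Loose. Bystander.
Things that resemble listed ones, but are neither listed nor needed, are in the scene too. What is shaped like the sled_c but blue is not meant.

How it is judged:
On the way:
1. all three sleds have been dragged wholly past the line and stand flat on the plate (z of shoe_glazed_c0 in the frame of plate_mid between -0.001 and 0.009 m and y of shoe_glazed_c0 in the frame of plate_mid between -0.125 and 0.125 m and x of shoe_glazed_c0 in the frame of plate_mid between -0.13 and -0.057 m and z of shoe_sound1_c0 in the frame of plate_mid between -0.001 and 0.009 m and y of shoe_sound1_c0 in the frame of plate_mid between -0.125 and 0.125 m and x of shoe_sound1_c0 in the frame of plate_mid between -0.13 and -0.057 m and z of shoe_sound2_c0 in the frame of plate_mid between -0.001 and 0.009 m and y of shoe_sound2_c0 in the frame of plate_mid between -0.125 and 0.125 m and x of shoe_sound2_c0 in the frame of plate_mid between -0.13 and -0.057 m and angle between each of sled_a, sled_b, sled_c's own z axis and vertical below 0.1 rad), for 0.2 s.
At the end, for the whole second after the job is handed in: The sled that drags most easily lies flat (within 0.1 rad) and at rest on the floor of the tray; the other two stand flat on the plate, at rest, with their centres at least 37 mm past the line on the end-stop side. (In the rules shoe_..._c0 is the middle of a sled's sole, 4 mm above its underside.) (x of shoe_glazed_c0 in the frame of tray_in between -0.06 and 0.06 m and y of shoe_glazed_c0 in the frame of tray_in between -0.05 and 0.05 m and z of shoe_glazed_c0 in the frame of tray_in below 0.01 m and z of shoe_sound1_c0 in the frame of plate_mid between -0.001 and 0.009 m and y of shoe_sound1_c0 in the frame of plate_mid between -0.125 and 0.125 m and x of shoe_sound1_c0 in the frame of plate_mid between -0.13 and -0.057 m and z of shoe_sound2_c0 in the frame of plate_mid between -0.001 and 0.009 m and y of shoe_sound2_c0 in the frame of plate_mid between -0.125 and 0.125 m and x of shoe_sound2_c0 in the frame of plate_mid between -0.13 and -0.057 m and angle between each of sled_a, sled_b, sled_c's own z axis and vertical below 0.1 rad and linear speed of each of sled_a, sled_b, sled_c below 0.02 m/s); the robot touches nothing.
It fails at once if a sled with a sound shoe is lifted more than 12 mm off the plate or falls off it, or any sled is tipped over 0.35 rad (z of any of shoe_sound1_c0, shoe_sound2_c0 in the frame of plate_mid above 0.016 m or z of any of shoe_sound1_c0, shoe_sound2_c0 in the frame of plate_mid below -0.016 m or angle between any of sled_a, sled_b, sled_c's own z axis and vertical above 0.35 rad).
It fails at once if the sled with the glazed shoe is more than 12 mm off the plate before the other two have been dragged past the line (z of shoe_glazed_c0 in the frame of plate_mid above 0.016 m and (not (x of shoe_sound1_c0 in the frame of plate_mid below -0.057 m) or not (x of shoe_sound2_c0 in the frame of plate_mid below -0.057 m))).
It fails at once if the sled with the glazed shoe is lifted over the starting side of the plate instead of dragged along it (z of shoe_glazed_c0 in the frame of plate_mid above 0.016 m and x of shoe_glazed_c0 in the frame of plate_mid above 0.02 m and y of shoe_glazed_c0 in the frame of plate_mid between -0.12 and 0.12 m).
It fails at once if a sled is dropped: it falls faster than 0.4 m/s with no finger on it ((linear speed of sled_a above 0.4 m/s and contact force between the fingers and sled_a below 0.05 N) or (linear speed of sled_b above 0.4 m/s and contact force between the fingers and sled_b below 0.05 N) or (linear speed of sled_c above 0.4 m/s and contact force between the fingers and sled_c below 0.05 N)).
It fails at once if the load cell, the weight or the spare knob is moved more than 20 mm (distance of any of load_cell, weight, star_knob from where it was at the start of the episode above 0.02 m).
It also fails if it takes over 72 s, if anything falls off the work surface, if the arm or the gripper's body presses on something with over 40 N, if the wrist force passes 120 N, or if a joint passes its speed limit or range.

## Working session

There is one attempt and no reset: what is moved stays moved. The work goes in short steps, Python scripts to look and compute and a tool call to move; the robot and the scene stay as the last step left them, time stands still between calls to the robot, and variables do not carry over. Pictures are saved under pics/ and viewed, about 8 in all and at most 12, crops included, and the job is handed in when it is done.

Besides the shell and the picture viewer there is one more tool, called by a JSON object that holds its "op" and its "data", one argument or row to a line. apply_moves: Moves the arm, as the interface text tells. Its arguments: {"type":"object","properties":{"targets":{"type":"array","items":{"type":"array"}}},"required":["targets"]}

```bash
mkdir -p pics; ls
python3 - <<'E'
from station import *
import cv2,numpy as np
np.set_printoptions(precision=4,suppress=True)
s=get_state();print(s)
for n in("scene","top"):
    f=grab_frame(n);cv2.imwrite(f"pics/{n}0.png",f[:,:,::-1]);m=camera_model(n);print(n,m)
E
```

```text
pics
{'time_s': 0.0, 'joint_pos': array([-1.4261,  0.3595,  1.5115,  0.    ,  1.2725, -0.1151]), 'joint_velocities': array([ 0.    ,  0.0018, -0.0007, -0.0011,  0.0013,  0.0015]), 'effort': array([  0.0012, -51.5366, -27.0725,   0.0676,   0.0349,  -0.0001]), 'tcp_pos': array([ 0.154 , -0.5792,  0.2218]), 'eef_rot': array([-0.2721,  2.0848, -2.0809]), 'force': array([0.2709, 0.1954, 0.2776]), 'wrist_torque': array([-0.0256,  0.0447,  0.0006]), 'grip_width': 0.08769556247587744}
scene {'camera_matrix': array([[457.9744,   0.    , 257.8157],
       [  0.    , 457.9744, 186.0279],
       [  0.    ,   0.    ,   1.    ]]), 'cam_to_world': array([[ 0.3817, -0.6875,  0.6178,  1.3511],
       [ 0.9243,  0.282 , -0.2573, -0.2902],
       [ 0.0027,  0.6692,  0.7431,  0.9382],
       [ 0.    ,  0.    ,  0.    ,  1.    ]])}
top {'camera_matrix': array([[416.9638,   0.    , 255.3758],
       [  0.    , 416.9638, 185.6918],
       [  0.    ,   0.    ,   1.    ]]), 'cam_to_world': array([[-0.0243,  0.9962, -0.0839,  0.5667],
       [-0.9997, -0.0244, -0.0003,  0.0092],
       [-0.0023,  0.0839,  0.9965,  1.1206],
       [ 0.    ,  0.    ,  0.    ,  1.    ]])}
```

View pics/top0.png

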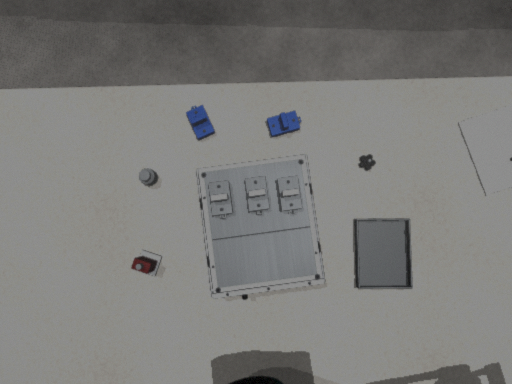

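View pics/scene0.png

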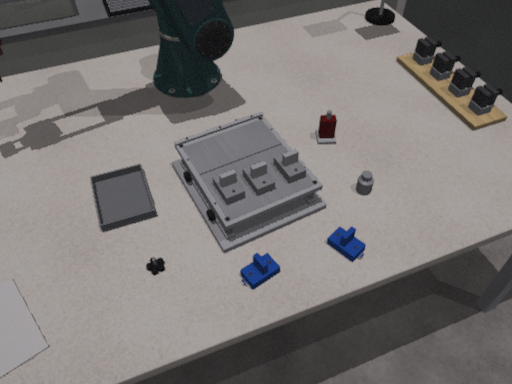

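The top view shows the fixture centred near (262,225). The engraved line is at row ~233, the stop is on the robot side, and the three grey sleds are at (220,198), (257,194) and (290,193). Blue decoys sit at (200,122) and (284,124), the tray at (383,253), the load cell at (146,264), the weight at (148,177) and the knob at (367,162). Next I'll take a close crop and rough positions.

```bash
cat > h.py <<'E'
from station import *
import cv2,numpy as np
np.set_printoptions(precision=4,suppress=True)
def ray(m,px,z):
    K,T=m["camera_matrix"],m["cam_to_world"]
    px=np.atleast_2d(np.array(px,float))
    d=np.c_[(px[:,0]-K[0,2])/K[0,0],-(px[:,1]-K[1,2])/K[1,1],-np.ones(len(px))]@T[:3,:3].T
    o=T[:3,3]; return o+d*((z-o[2])/d[:,2])[:,None]
E
python3 - <<'E'
from h import *
f=cv2.imread("pics/top0.png");m=camera_model("top")
c=cv2.resize(f[150:305,190:330],None,fx=4,fy=4,interpolation=cv2.INTER_CUBIC)[:600];cv2.imwrite("pics/crop.png",c)
print("bars",ray(m,[(220,198),(257,194),(290,193)],.155))
g=cv2.cvtColor(f,cv2.COLOR_BGR2GRAY).astype(float)
# line: darkest row per column
P=[]
for u in range(222,300,3):
    v=np.arange(224,246);P.append((u,v[np.argmin(g[224:246,u])]))
W=ray(m,P,.09);vx,vy,x0,y0=cv2.fitLine(W[:,:2].astype(np.float32),cv2.DIST_HUBER,0,.01,.01).ravel()
print("line dir",vx,vy,"pt",x0,y0,"yaw",np.arctan2(-vx*np.sign(vy),abs(vy)))
print("tray",ray(m,[(355,219),(410,219),(412,288),(354,288)],.028))
E
```

```text
bars [[ 0.6214  0.0921  0.155 ]
 [ 0.6286  0.0061  0.155 ]
 [ 0.6291 -0.0705  0.155 ]]
line dir 0.10838403 -0.9941091 pt 0.5344907 0.022071104 yaw 0.10859736
tray [[ 0.5652 -0.2484  0.028 ]
 [ 0.5617 -0.3919  0.028 ]
 [ 0.3847 -0.3872  0.028 ]
 [ 0.3883 -0.238   0.028 ]]
```

View pics/crop.png

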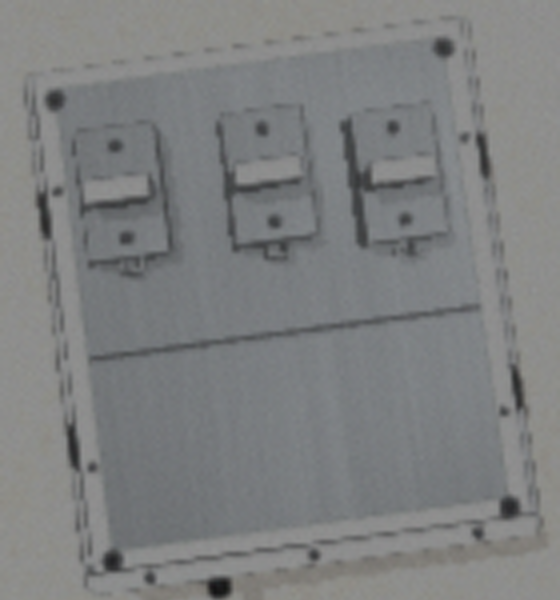

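The crop shows the three grey sleds with bright bars at pixels (219.5,197), (257,193) and (290.5,192.5). The two blue ones at (200,122) and (284,124) are off the plate and are decoys. The line's ends are at (212.5,239.5) and (310,226.8).

```bash
cat >> h.py <<'E'
from scipy.spatial.transform import Rotation as Rn
yaw=.1086;ex=np.array([np.cos(yaw),np.sin(yaw)]);ey=np.array([-ex[1],ex[0]])
E
python3 - <<'E'
from h import *
f=cv2.imread("pics/top0.png");m=camera_model("top");s=get_state()
L=ray(m,[(212.5,239.5),(310,226.75)],.09);pm=L.mean(0)[:2]+.02*ex;print("plate_mid",pm,"len",np.linalg.norm(L[0]-L[1]))
g=cv2.cvtColor(f,cv2.COLOR_BGR2GRAY)
roi=np.zeros_like(g);roi[183:206,206:305]=g[183:206,206:305]
print("max",roi.max());n,l,st,c=cv2.connectedComponentsWithStats((roi>185).astype(np.uint8))
for i in range(1,n):
    if st[i,4]>20:
        w=ray(m,c[i],.155)[0,:2];print(c[i],st[i],w,"fix",(w-pm)@ex,(w-pm)@ey)
R=Rn.from_rotvec(s["eef_rot"]).as_matrix();print(R)
z=R[:,2];a=(yaw-np.arctan2(z[1],z[0])+np.pi/2)%np.pi-np.pi/2
print("turn",a,"tcp",s["tcp_pos"])
print("tray c",ray(m,[(355,219),(410,219),(412,288),(354,288)],.028).mean(0))
E
```

```text
plate_mid [ 0.5562 -0.0001] len 0.24158656551292804
max 143
[[-0.9665 -0.0002  0.2569]
 [-0.2569  0.0016 -0.9664]
 [-0.0002 -1.     -0.0016]]
turn 1.4196298881431235 tcp [ 0.154  -0.5793  0.2219]
tray c [ 0.475  -0.3164  0.028 ]
```

Run:
```python
from h import *
f=cv2.imread("pics/top0.png");m=camera_model("top");s=get_state()
pm=np.array([.5562,-.0001])
g=cv2.cvtColor(f,cv2.COLOR_BGR2GRAY)
roi=np.zeros_like(g);roi[186:206,208:300]=g[186:206,208:300]
for t in(120,):
  n,l,st,c=cv2.connectedComponentsWithStats((roi>t).astype(np.uint8))
  for i in range(1,n):
    if st[i,4]>20:
        w=ray(m,c[i],.155)[0,:2];print(t,c[i],st[i],w,"fix",(w-pm)@ex,(w-pm)@ey,"shift",(w-s["tcp_pos"][:2])*100)
```

```text
120 [219.7143 195.3673] [211 186  18  14  98] [0.6276 0.0927] fix 0.08101071964874541 0.08449703976455925 shift [47.354  67.1933]
120 [238.9078 195.1705] [232 186  14  20 217] [0.6269 0.0482] fix 0.07555921265379381 0.04029958891635467 shift [47.2911 62.7405]
120 [256.458  190.2443] [248 186  18  10 131] [0.6374 0.0072] fix 0.08151582437033536 -0.001573039253568268 shift [48.3371 58.6424]
120 [272.838  195.0915] [268 186  10  20 142] [ 0.6252 -0.0305] fix 0.06530466339710841 -0.037732908030575 shift [47.1174 54.8721]
120 [289.3194 189.7431] [280 186  19  10 144] [ 0.6367 -0.0691] fix 0.07255343895604978 -0.07734643588905386 shift [48.2674 51.0126]
120 [258.828  202.3978] [249 199  20   7  93] [0.6091 0.0024] fix 0.05281435285633373 -0.0032690137170988893 shift [45.5022 58.1628]
120 [290.549  202.0882] [281 199  19   7 102] [ 0.608  -0.0711] fix 0.04378685405609032 -0.07617680893525385 shift [45.395  50.8171]
```

{"op": "apply_moves", "data": {
  "targets": [
    [0, [4, 4, 3], [0, 0, 0.18]],
    [0, [8, 8, 3], [0, 0, 0.36]],
    [0, [12, 12, 3], [0, 0, 0.54]],
    [0, [16, 17, 3], [0, 0, 0.72]],
    [0, [20, 22, 3], [0, 0, 0.9]]
  ]
}}

```text
time_s: 0.72
tcp_pos: [0.3531, -0.3605, 0.2524]
eef_rot: [-0.989, 1.502, -1.501]
force: [0.8, -0.5, -0.1]
grip_width: 0.0877
```

{"op": "apply_moves", "data": {
  "targets": [
    [0, [4, 4.2, 0], [0, 0, 0.17]],
    [0, [8, 8.4, 0], [0, 0, 0.34]],
    [0, [12, 12.6, 0], [0, 0, 0.52]],
    [0, [16, 16.8, 0], [0, 0, 0.52]],
    [0, [20, 21, 0], [0, 0, 0.52]]
  ]
}}

```text
time_s: 1.35
tcp_pos: [0.5531, -0.1506, 0.2523]
eef_rot: [-1.259, 1.129, -1.128]
force: [0.2, -1.0, -0.7]
grip_width: 0.0879
```

{"op": "apply_moves", "data": {
  "targets": [
    [0, [4, 4, 0], [0, 0, 0]],
    [0, [7.6, 8, -1], [0, 0, 0]],
    [0, [7.6, 8, -1], [0, 0, 0]],
    [0, [7.6, 8, -1], [0, 0, 0]]
  ]
}}

```text
time_s: 1.85
tcp_pos: [0.6274, -0.0724, 0.242]
eef_rot: [-1.261, 1.129, -1.127]
force: [-0.4, -0.2, -1.0]
grip_width: 0.0875
```

Run:
```python
from h import *
s=get_state();f=grab_frame("wrist");cv2.imwrite("pics/w1.png",f[:,:,::-1]);np.save("w1.npy",camera_model("wrist")["cam_to_world"])
R=Rn.from_rotvec(s["eef_rot"]).as_matrix();print(s["tcp_pos"],R,s["force"],s["joint_pos"]);print(camera_model("wrist"))
```

```text
[ 0.6274 -0.0724  0.242 ] [[ 0.1094 -0.0019  0.994 ]
 [-0.994  -0.0003  0.1094]
 [ 0.0001 -1.     -0.0019]] [-0.4335 -0.1824 -1.0027] [-0.2238  0.3896  1.4121 -0.0007  1.3417 -0.3333]
{'camera_matrix': array([[285.3506,   0.    , 255.6972],
       [  0.    , 285.3506, 191.3557],
       [  0.    ,   0.    ,   1.    ]]), 'cam_to_world': array([[ 0.994 , -0.1047, -0.0312,  0.6179],
       [ 0.1092,  0.9492,  0.295 ,  0.0085],
       [-0.0013, -0.2967,  0.955 ,  0.4048],
       [ 0.    ,  0.    ,  0.    ,  1.    ]])}
```

View pics/w1.png

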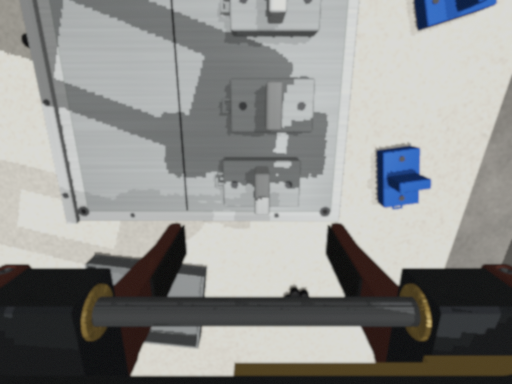

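The wrist view shows the right sled's bar around (262,193), the middle one's at about (275,107), and the left one's cut off at the top at (277,5). The line runs along columns 173–187.

Run:
```python
from h import *
m=camera_model("wrist");pm=np.array([.5562,-.0001])
for n,p,z in(("bar R",(262.5,195),.155),("bar M",(275,107),.155),("line",(181,100),.09),("line",(186,205),.09),("corner far-right",(341,218),.09),("corner near",(75,221),.09),
  ("blk R l",(222,190),.119),("blk R r",(299,190),.119)):
    w=ray(m,p,z)[0,:2];print(n,w,"fix",(w-pm)@ex,(w-pm)@ey)
f=cv2.imread("pics/w1.png");c=cv2.resize(f[60:230,150:360],None,fx=3.5,fy=3.5,interpolation=cv2.INTER_CUBIC);cv2.imwrite("pics/w1c.png",c)
```

```text
bar R [ 0.6327 -0.0715] fix 0.06830132006341544 -0.07930080310642247
bar M [0.6341 0.0068] fix 0.07818079608166707 -0.0016088608898616875
line [0.5392 0.0025] fix -0.016635799025550544 0.004469811052842767
line [ 0.5488 -0.1144] fix -0.01978264494822717 -0.11285410220392074
corner far-right [ 0.7327 -0.1107] fix 0.16345433600655365 -0.1290463661783161
corner near [ 0.4176 -0.1494] fix -0.1539221717970331 -0.13335416668070627
blk R l [ 0.592  -0.0822] fix 0.02669870870835213 -0.08553748564342757
blk R r [ 0.6722 -0.0734] fix 0.10734357517989437 -0.08543680839132183
```

View pics/w1c.png

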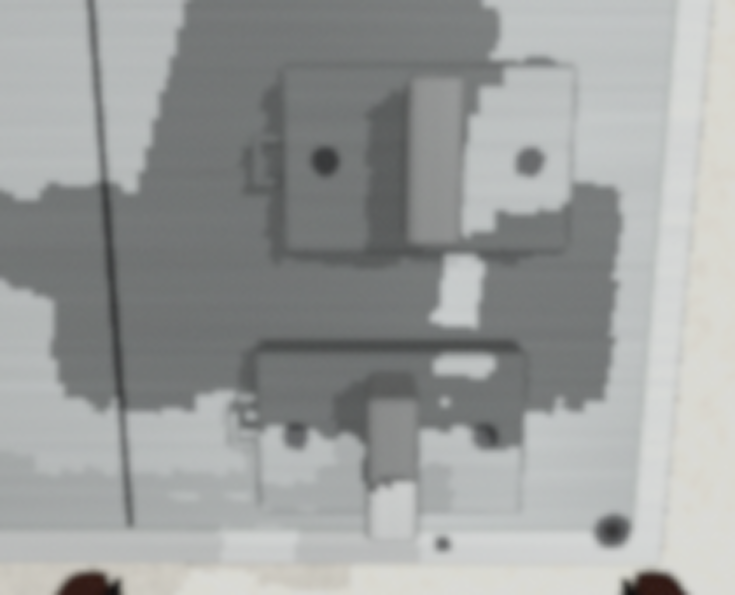

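{"op": "apply_moves", "data": {
  "targets": [
    [0, [0.5, 0.1, -4], [0, 0, 0]],
    [0, [0.5, 0.1, -8], [0, 0, 0]],
    [0, [0.5, 0.1, -11], [0, 0, 0]],
    [0.5, [0.5, 0.1, -11.8], [0, 0, 0]],
    [0.75, [0.5, 0.1, -11.8], [0, 0, 0]]
  ]
}}

```text
time_s: 2.52
tcp_pos: [0.633, -0.0722, 0.1251]
eef_rot: [-1.258, 1.129, -1.129]
force: [0.6, 0.0, -0.1]
grip_width: 0.0714
```

{"op": "apply_moves", "data": {
  "targets": [
    [0.75, [0, 0, 0], [0, 0, 0]],
    [0.75, [0, 0, 0], [0, 0, 0]],
    [0.75, [0, 0, 0], [0, 0, 0]]
  ]
}}

```text
time_s: 2.9
tcp_pos: [0.6337, -0.0713, 0.1255]
eef_rot: [-1.258, 1.127, -1.129]
force: [-0.8, -0.3, 0.4]
grip_width: 0.041
```

{"op": "apply_moves", "data": {
  "targets": [
    [0.75, [0, 0, 0], [0, 0, 0]],
    [0.75, [0, 0, 0], [0, 0, 0]],
    [0.75, [0, 0, 0], [0, 0, 0]]
  ]
}}

```text
time_s: 3.28
tcp_pos: [0.6332, -0.0712, 0.1246]
eef_rot: [-1.259, 1.129, -1.128]
force: [-0.5, 0.5, -0.2]
grip_width: 0.0219
```

{"op": "apply_moves", "data": {
  "targets": [
    [0.75, [-0.5, -0.05, 0], [0, 0, 0]],
    [0.75, [-1, -0.1, 0], [0, 0, 0]],
    [0.75, [-1.5, -0.16, 0], [0, 0, 0]],
    [0.75, [-2, -0.21, 0], [0, 0, 0]],
    [0.75, [-2.5, -0.27, 0], [0, 0, 0]]
  ]
}}

```text
time_s: 3.9
tcp_pos: [0.6082, -0.074, 0.1247]
eef_rot: [-1.258, 1.128, -1.129]
force: [4.7, 0.2, -2.1]
grip_width: 0.0219
```

Run:
```python
from h import *
s=get_state();print(s["force"],s["wrist_torque"],s["tcp_pos"],s["joint_velocities"])
f=grab_frame("wrist");cv2.imwrite("pics/w2.png",f[:,:,::-1]);s=get_state();print(s["force"],s["wrist_torque"],s["tcp_pos"])
```

```text
[ 4.7455  0.1919 -2.1447] [ 0.0514 -0.8978 -0.0275] [ 0.6082 -0.074   0.1247] [-0.0224 -0.0498  0.0921 -0.0014 -0.0392 -0.0254]
[ 3.2042 -0.2615 -2.1451] [-0.0326 -0.7747  0.0406] [ 0.6074 -0.074   0.1248]
```

View pics/w2.png

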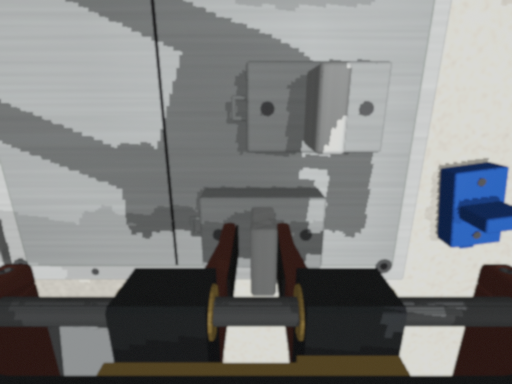

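Sled R drags at about 4.5 N and sits straight. I'll continue the drag.

{"op": "apply_moves", "data": {
  "targets": [
    [0.75, [-1, -0.11, 0], [0, 0, 0]],
    [0.75, [-2, -0.22, 0], [0, 0, 0]],
    [0.75, [-3, -0.33, 0], [0, 0, 0]],
    [0.75, [-4, -0.44, 0], [0, 0, 0]],
    [0.75, [-5, -0.54, 0], [0, 0, 0]]
  ]
}}

```text
time_s: 4.58
tcp_pos: [0.5581, -0.0794, 0.1249]
eef_rot: [-1.258, 1.128, -1.129]
force: [4.6, 0.8, -1.1]
grip_width: 0.0219
```

{"op": "apply_moves", "data": {
  "targets": [
    [0.75, [-1, -0.11, 0], [0, 0, 0]],
    [0.75, [-2, -0.22, 0], [0, 0, 0]],
    [0.75, [-3, -0.33, 0], [0, 0, 0]],
    [0.75, [-4, -0.44, 0], [0, 0, 0]],
    [0.75, [-5, -0.54, 0], [0, 0, 0]]
  ]
}}

```text
time_s: 5.2
tcp_pos: [0.5081, -0.0848, 0.1249]
eef_rot: [-1.258, 1.128, -1.129]
force: [3.9, 0.1, -1.3]
grip_width: 0.0217
```

{"op": "apply_moves", "data": {
  "targets": [
    [0.75, [-0.6, -0.07, 0], [0, 0, 0]],
    [0.75, [-1.2, -0.13, 0], [0, 0, 0]],
    [0.75, [-1.8, -0.2, 0], [0, 0, 0]],
    [0.75, [-2.4, -0.26, 0], [0, 0, 0]],
    [0.75, [-3, -0.33, 0], [0, 0, 0]]
  ]
}}

```text
time_s: 5.82
tcp_pos: [0.4784, -0.0881, 0.1249]
eef_rot: [-1.258, 1.128, -1.129]
force: [5.5, -0.4, -2.2]
grip_width: 0.0224
```

Run:
```python
from h import *
f=grab_frame("wrist");cv2.imwrite("pics/w3.png",f[:,:,::-1]);s=get_state();print(s["force"],s["wrist_torque"],s["tcp_pos"],s["joint_pos"],(s["tcp_pos"][:2]-[.5562,-.0001])@np.c_[ex,ey])
np.save("w3.npy",camera_model("wrist")["cam_to_world"])
```

```text
[ 3.6207 -1.1594 -0.4202] [-0.0282 -0.8794 -0.0027] [ 0.4775 -0.0881  0.1248] [-0.3248  0.3167  1.8665 -0.0002  0.9584 -0.4337] [-0.0878 -0.079 ]
```

View pics/w3.png

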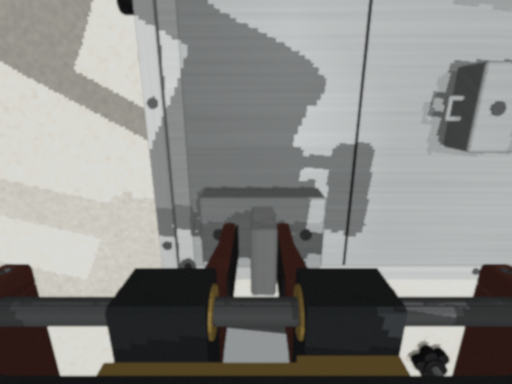

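The right sled sits straight past the line: its far edge is at column ~324 and the line at ~358. I'll leave it there and go on to the middle sled.

{"op": "apply_moves", "data": {
  "targets": [
    [0.6, [0.4, 0.04, 0], [0, 0, 0]],
    [0.5, [0.4, 0.04, 1.5], [0, 0, 0]],
    [0.5, [0.4, 0.04, 4], [0, 0, 0]],
    [0.5, [2.5, 1.5, 6], [0, 0, 0]],
    [0.5, [6.5, 4, 6], [0, 0, 0]]
  ]
}}

```text
time_s: 6.5
tcp_pos: [0.5437, -0.0484, 0.1873]
eef_rot: [-1.258, 1.128, -1.131]
force: [0.3, -0.7, 0.3]
grip_width: 0.0436
```

{"op": "apply_moves", "data": {
  "targets": [
    [0.5, [4.5, 2.8, 0], [0, 0, 0]],
    [0.5, [9.1, 5.5, 0], [0, 0, 0]],
    [0.5, [9.1, 5.5, 0], [0, 0, 0]],
    [0.5, [9.1, 5.5, -3], [0, 0, 0]],
    [0.75, [9.1, 5.5, -6], [0, 0, 0]]
  ]
}}

```text
time_s: 7.12
tcp_pos: [0.6329, 0.0065, 0.1248]
eef_rot: [-1.26, 1.129, -1.128]
force: [0.0, 1.0, -0.6]
grip_width: 0.0373
```

{"op": "apply_moves", "data": {
  "targets": [
    [0.75, [0, 0, 0], [0, 0, 0]],
    [0.75, [0, 0, 0], [0, 0, 0]],
    [0.75, [0, 0, 0], [0, 0, 0]]
  ]
}}

```text
time_s: 7.5
tcp_pos: [0.635, 0.0066, 0.1263]
eef_rot: [-1.257, 1.127, -1.13]
force: [-0.0, -0.7, -0.2]
grip_width: 0.0219
```

{"op": "apply_moves", "data": {
  "targets": [
    [0.75, [-0.5, -0.05, 0], [0, 0, 0]],
    [0.75, [-1, -0.11, 0], [0, 0, 0]],
    [0.75, [-1.5, -0.16, 0], [0, 0, 0]],
    [0.75, [-2, -0.22, 0], [0, 0, 0]],
    [0.75, [-2.5, -0.27, 0], [0, 0, 0]]
  ]
}}

```text
time_s: 8.12
tcp_pos: [0.6117, 0.0042, 0.126]
eef_rot: [-1.255, 1.124, -1.132]
force: [5.6, 0.8, 1.1]
grip_width: 0.0216
```

Run:
```python
from h import *
f=grab_frame("wrist");cv2.imwrite("pics/w4.png",f[:,:,::-1]);s=get_state();print(s["force"],s["wrist_torque"],s["tcp_pos"],(s["tcp_pos"][:2]-[.5562,-.0001])@np.c_[ex,ey])
```

```text
[4.5327 0.1213 0.8994] [ 0.0549 -0.8475 -0.0083] [0.6108 0.0041 0.1259] [ 0.0547 -0.0017]
```

View pics/w4.png

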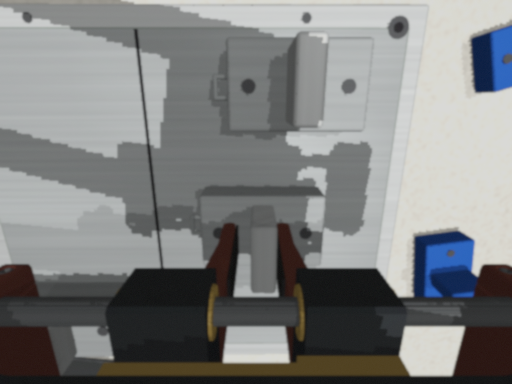

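The middle sled drags at about 5 N, so it is probably sound too. I'll continue. The left sled's bar is centred near (311,79) in this view.

Run:
```python
from h import *
m=camera_model("wrist");w=ray(m,[(311,79),(229,85),(370,85)],.155)[:,:2];w[1:]=ray(m,[(229,85),(370,85)],.119)[:,:2];print(w,(w-[.5562,-.0001])@np.c_[ex,ey])
```

```text
[[0.624  0.098 ]
 [0.5855 0.0933]
 [0.6636 0.1019]] [[0.078  0.0902]
 [0.0392 0.0896]
 [0.1178 0.0898]]
```

{"op": "apply_moves", "data": {
  "targets": [
    [0.75, [-1, -0.11, 0], [0, 0, 0]],
    [0.75, [-2, -0.22, 0], [0, 0, 0]],
    [0.75, [-3, -0.33, 0], [0, 0, 0]],
    [0.75, [-4, -0.44, 0], [0, 0, 0]],
    [0.75, [-5, -0.54, 0], [0, 0, 0]]
  ]
}}

```text
time_s: 8.8
tcp_pos: [0.5617, -0.0013, 0.1259]
eef_rot: [-1.255, 1.124, -1.132]
force: [6.5, -0.5, 0.7]
grip_width: 0.022
```

{"op": "apply_moves", "data": {
  "targets": [
    [0.75, [-1, -0.11, 0], [0, 0, 0]],
    [0.75, [-2, -0.22, 0], [0, 0, 0]],
    [0.75, [-3, -0.33, 0], [0, 0, 0]],
    [0.75, [-4, -0.44, 0], [0, 0, 0]],
    [0.75, [-5, -0.54, 0], [0, 0, 0]]
  ]
}}

```text
time_s: 9.43
tcp_pos: [0.5118, -0.0068, 0.1259]
eef_rot: [-1.255, 1.124, -1.132]
force: [5.6, 0.3, 1.4]
grip_width: 0.0224
```

{"op": "apply_moves", "data": {
  "targets": [
    [0.75, [-0.8, -0.09, 0], [0, 0, 0]],
    [0.75, [-1.6, -0.17, 0], [0, 0, 0]],
    [0.75, [-2.4, -0.26, 0], [0, 0, 0]],
    [0.75, [-3.2, -0.35, 0], [0, 0, 0]],
    [0.75, [-4, -0.43, 0], [0, 0, 0]]
  ]
}}

```text
time_s: 10.05
tcp_pos: [0.472, -0.0112, 0.1259]
eef_rot: [-1.255, 1.124, -1.132]
force: [6.8, 0.5, 2.1]
grip_width: 0.0229
```

{"op": "apply_moves", "data": {
  "targets": [
    [0.6, [0, 0, 0], [0, 0, 0]],
    [0.5, [0.4, 0.04, 0], [0, 0, 0]],
    [0.5, [0.4, 0.04, 3], [0, 0, 0]],
    [0.5, [0.4, 0.04, 6], [0, 0, 0]],
    [0.5, [0.4, 0.04, 6], [0, 0, 0]]
  ]
}}

```text
time_s: 10.68
tcp_pos: [0.4746, -0.0106, 0.1862]
eef_rot: [-1.257, 1.126, -1.13]
force: [-0.4, 0.7, -0.8]
grip_width: 0.0441
```

{"op": "apply_moves", "data": {
  "targets": [
    [0.5, [4, 2.8, 0], [0, 0, 0]],
    [0.5, [8, 5.7, 0], [0, 0, 0]],
    [0.5, [12, 8.5, 0], [0, 0, 0]],
    [0.5, [14.9, 10.6, 0], [0, 0, 0]],
    [0.5, [14.9, 10.6, 0], [0, 0, 0]]
  ]
}}

```text
time_s: 11.3
tcp_pos: [0.6232, 0.097, 0.1826]
eef_rot: [-1.261, 1.129, -1.126]
force: [-0.2, -0.2, 0.3]
grip_width: 0.0444
```

{"op": "apply_moves", "data": {
  "targets": [
    [0.5, [0, 0, -3], [0, 0, 0]],
    [0.75, [0, 0, -6], [0, 0, 0]],
    [0.75, [0, 0, -6], [0, 0, 0]],
    [0.75, [0, 0, -6], [0, 0, 0]],
    [0.75, [0, 0, -6], [0, 0, 0]]
  ]
}}

```text
time_s: 11.92
tcp_pos: [0.6222, 0.0954, 0.1254]
eef_rot: [-1.258, 1.128, -1.129]
force: [-0.3, -0.2, -0.9]
grip_width: 0.0221
```

{"op": "apply_moves", "data": {
  "targets": [
    [0.75, [-0.5, -0.05, 0], [0, 0, 0]],
    [0.75, [-1, -0.11, 0], [0, 0, 0]],
    [0.75, [-1.5, -0.16, 0], [0, 0, 0]],
    [0.75, [-2, -0.22, 0], [0, 0, 0]],
    [0.75, [-2.5, -0.27, 0], [0, 0, 0]]
  ]
}}

```text
time_s: 12.55
tcp_pos: [0.5982, 0.0929, 0.1255]
eef_rot: [-1.257, 1.127, -1.13]
force: [4.7, -0.1, 4.1]
grip_width: 0.0219
```

Run:
```python
from h import *
f=grab_frame("wrist");cv2.imwrite("pics/w5.png",f[:,:,::-1]);s=get_state();print(s["force"],s["wrist_torque"],s["tcp_pos"],(s["tcp_pos"][:2]-[.5562,-.0001])@np.c_[ex,ey])
```

```text
[3.1345 0.5229 3.5966] [ 0.035  -0.8057  0.0812] [0.5971 0.0928 0.1253] [0.0507 0.0879]
```

View pics/w5.png

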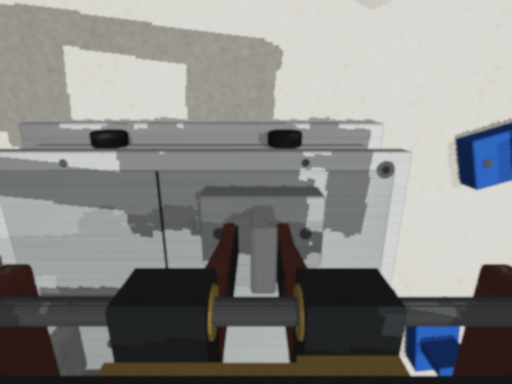

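Sled L reads 4.7 N, but with about 4 N of vertical force, so I'm pressing it down and the reading is not clean. I'll back off to release the pad, then push again.

{"op": "apply_moves", "data": {
  "targets": [
    [0.75, [0.3, 0.03, 0], [0, 0, 0]],
    [0.75, [0.4, 0.04, 0.1], [0, 0, 0]],
    [0.75, [0.4, 0.04, 0.1], [0, 0, 0]],
    [0.75, [0.4, 0.04, 0.1], [0, 0, 0]]
  ]
}}

```text
time_s: 13.1
tcp_pos: [0.6007, 0.0932, 0.1252]
eef_rot: [-1.26, 1.129, -1.128]
force: [-0.2, 0.5, -0.6]
grip_width: 0.0217
```

{"op": "apply_moves", "data": {
  "targets": [
    [0.75, [-0.4, -0.04, 0], [0, 0, 0]],
    [0.75, [-0.8, -0.09, 0], [0, 0, 0]],
    [0.75, [-1.2, -0.13, 0], [0, 0, 0]],
    [0.75, [-1.6, -0.17, 0], [0, 0, 0]],
    [0.75, [-2, -0.22, 0], [0, 0, 0]]
  ]
}}

```text
time_s: 13.72
tcp_pos: [0.581, 0.0911, 0.1257]
eef_rot: [-1.259, 1.128, -1.129]
force: [3.3, 0.8, -2.4]
grip_width: 0.0217
```

{"op": "apply_moves", "data": {
  "targets": [
    [0.75, [-0.4, -0.04, 0], [0, 0, 0]],
    [0.75, [-0.8, -0.09, 0], [0, 0, 0]],
    [0.75, [-1.2, -0.13, 0], [0, 0, 0]],
    [0.75, [-1.6, -0.17, 0], [0, 0, 0]],
    [0.75, [-2, -0.22, 0], [0, 0, 0]]
  ]
}}

```text
time_s: 14.35
tcp_pos: [0.561, 0.0889, 0.1257]
eef_rot: [-1.259, 1.129, -1.128]
force: [1.2, 0.3, -1.9]
grip_width: 0.022
```

{"op": "apply_moves", "data": {
  "targets": [
    [0.75, [-0.4, -0.04, 0], [0, 0, 0]],
    [0.75, [-0.8, -0.09, 0], [0, 0, 0]],
    [0.75, [-1.2, -0.13, 0], [0, 0, 0]]
  ]
}}

```text
time_s: 14.72
tcp_pos: [0.549, 0.0875, 0.1256]
eef_rot: [-1.259, 1.129, -1.129]
force: [3.3, 0.1, -1.7]
grip_width: 0.0222
```

{"op": "apply_moves", "data": {
  "targets": [
    [0.75, [-0.4, -0.04, 0], [0, 0, 0]],
    [0.75, [-0.8, -0.09, 0], [0, 0, 0]],
    [0.75, [-1.2, -0.13, 0], [0, 0, 0]]
  ]
}}

```text
time_s: 15.1
tcp_pos: [0.537, 0.0863, 0.1256]
eef_rot: [-1.259, 1.129, -1.128]
force: [2.1, -0.4, -2.2]
grip_width: 0.0218
```

{"op": "apply_moves", "data": {
  "targets": [
    [0.75, [-0.4, -0.04, 0], [0, 0, 0]],
    [0.75, [-0.8, -0.09, 0], [0, 0, 0]],
    [0.75, [-1.2, -0.13, 0], [0, 0, 0]]
  ]
}}

```text
time_s: 15.48
tcp_pos: [0.5249, 0.0849, 0.1256]
eef_rot: [-1.259, 1.129, -1.128]
force: [2.5, 0.5, -2.2]
grip_width: 0.0222
```

{"op": "apply_moves", "data": {
  "targets": [
    [0.75, [-0.4, -0.04, 0], [0, 0, 0]],
    [0.75, [-0.8, -0.09, 0], [0, 0, 0]],
    [0.75, [-1.2, -0.13, 0], [0, 0, 0]]
  ]
}}

```text
time_s: 15.85
tcp_pos: [0.513, 0.0836, 0.1256]
eef_rot: [-1.259, 1.129, -1.129]
force: [2.5, 0.5, -2.5]
grip_width: 0.0215
```

{"op": "apply_moves", "data": {
  "targets": [
    [0.75, [-0.4, -0.04, 0], [0, 0, 0]],
    [0.75, [-0.8, -0.09, 0], [0, 0, 0]],
    [0.75, [-1.2, -0.13, 0], [0, 0, 0]]
  ]
}}

```text
time_s: 16.23
tcp_pos: [0.5009, 0.0823, 0.1256]
eef_rot: [-1.259, 1.129, -1.128]
force: [2.8, -0.1, -1.4]
grip_width: 0.0221
```

{"op": "apply_moves", "data": {
  "targets": [
    [0.75, [-0.4, -0.04, 0], [0, 0, 0]],
    [0.75, [-0.8, -0.09, 0], [0, 0, 0]],
    [0.75, [-1.2, -0.13, 0], [0, 0, 0]]
  ]
}}

```text
time_s: 16.6
tcp_pos: [0.4889, 0.081, 0.1256]
eef_rot: [-1.259, 1.129, -1.128]
force: [2.5, 1.0, -1.1]
grip_width: 0.0218
```

Run:
```python
from h import *
f=grab_frame("wrist");s=get_state();print(s["force"],s["wrist_torque"],s["tcp_pos"],(s["tcp_pos"][:2]-[.5562,-.0001])@np.c_[ex,ey])
```

```text
[ 1.8222 -0.0039 -1.5058] [-0.0238 -0.3269 -0.0269] [0.4883 0.081  0.1256] [-0.0587  0.088 ]
```

L averages about 2.5 N under slight lift, roughly half of R and M. I'll finish its drag with a clean re-contact, then check the force bias while moving in air.

{"op": "apply_moves", "data": {
  "targets": [
    [0.75, [0.4, 0.04, 0], [0, 0, 0]],
    [0.75, [0.4, 0.04, 0], [0, 0, 0]],
    [0.75, [0.4, 0.04, 0], [0, 0, 0]],
    [0.75, [0.3, 0.03, -0.05], [0, 0, 0]],
    [0.75, [0, 0, -0.05], [0, 0, 0]]
  ]
}}

```text
time_s: 17.27
tcp_pos: [0.489, 0.0811, 0.125]
eef_rot: [-1.259, 1.129, -1.128]
force: [0.4, -0.2, -0.8]
grip_width: 0.0221
```

{"op": "apply_moves", "data": {
  "targets": [
    [0.75, [-0.5, -0.05, 0], [0, 0, 0]],
    [0.75, [-1, -0.11, 0], [0, 0, 0]]
  ]
}}

```text
time_s: 17.52
tcp_pos: [0.4794, 0.08, 0.1253]
eef_rot: [-1.258, 1.128, -1.129]
force: [2.9, 1.4, -2.4]
grip_width: 0.0221
```

{"op": "apply_moves", "data": {
  "targets": [
    [0.75, [-0.5, -0.05, 0], [0, 0, 0]],
    [0.75, [-1, -0.11, 0], [0, 0, 0]]
  ]
}}

```text
time_s: 17.77
tcp_pos: [0.4691, 0.0789, 0.1253]
eef_rot: [-1.258, 1.128, -1.129]
force: [1.8, 0.6, -1.5]
grip_width: 0.0218
```

{"op": "apply_moves", "data": {
  "targets": [
    [0.75, [-0.5, -0.05, 0], [0, 0, 0]],
    [0.75, [-1, -0.11, 0], [0, 0, 0]]
  ]
}}

```text
time_s: 18.02
tcp_pos: [0.4591, 0.0777, 0.1252]
eef_rot: [-1.258, 1.128, -1.129]
force: [2.5, 1.5, -1.4]
grip_width: 0.022
```

{"op": "apply_moves", "data": {
  "targets": [
    [0.6, [0, 0, 0], [0, 0, 0]],
    [0.5, [0.4, 0.04, 0], [0, 0, 0]],
    [0.5, [0.4, 0.04, 3], [0, 0, 0]],
    [0.5, [0.4, 0.04, 6], [0, 0, 0]],
    [0.5, [3.4, 0.04, 6], [0, 0, 0]]
  ]
}}

```text
time_s: 18.65
tcp_pos: [0.4932, 0.0784, 0.1872]
eef_rot: [-1.258, 1.127, -1.129]
force: [0.5, -0.6, -0.1]
grip_width: 0.0441
```

{"op": "apply_moves", "data": {
  "targets": [
    [0.5, [0, 0, 0], [0, 0, 0]],
    [0.5, [0, 0, 0], [0, 0, 0]],
    [0.5, [-0.4, -0.04, 0], [0, 0, 0]],
    [0.5, [-0.8, -0.09, 0], [0, 0, 0]],
    [0.5, [-1.2, -0.13, 0], [0, 0, 0]]
  ]
}}

```text
time_s: 19.27
tcp_pos: [0.4804, 0.0769, 0.185]
eef_rot: [-1.259, 1.129, -1.128]
force: [0.1, 0.6, 0.7]
grip_width: 0.0439
```

{"op": "apply_moves", "data": {
  "targets": [
    [0.5, [-0.4, -0.04, 0], [0, 0, 0]],
    [0.5, [-0.8, -0.09, 0], [0, 0, 0]],
    [0.5, [-1.2, -0.13, 0], [0, 0, 0]]
  ]
}}

```text
time_s: 19.65
tcp_pos: [0.4689, 0.0755, 0.1852]
eef_rot: [-1.259, 1.129, -1.129]
force: [-0.3, -1.3, -0.1]
grip_width: 0.044
```

Run:
```python
from h import *
f=grab_frame("wrist");cv2.imwrite("pics/w6.png",f[:,:,::-1]);t=grab_frame("top");cv2.imwrite("pics/t6.png",t[:,:,::-1])
s=get_state();print(s["force"],s["tcp_pos"],(s["tcp_pos"][:2]-[.5562,-.0001])@np.c_[ex,ey])
```

```text
[-0.7726 -0.4201  0.131 ] [0.4687 0.0755 0.1851] [-0.0788  0.0847]
```

View pics/w6.png

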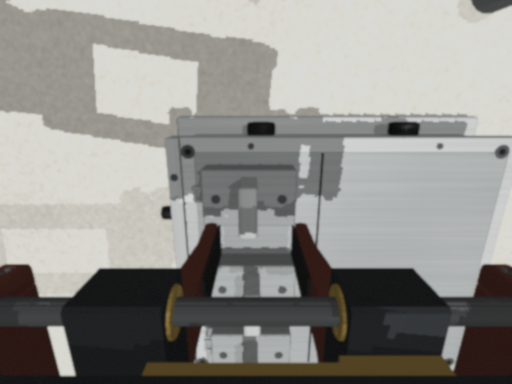

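All three sleds are now past the line, L at (248,205) with M and R below it. There was no force bias while moving in air. L is clearly the easiest: 2.4 N against about 4.6 N for R and about 6 N for M, so I'll grip L.

{"op": "apply_moves", "data": {
  "targets": [
    [0.5, [-0.6, 0.25, 0], [0, 0, 0]],
    [0.5, [-0.6, 0.25, -2], [0, 0, 0]],
    [0.5, [-0.6, 0.25, -4.5], [0, 0, 0]],
    [0.5, [-0.6, 0.25, -6], [0, 0, 0]],
    [1, [-0.6, 0.25, -6], [0, 0, 0]]
  ]
}}

```text
time_s: 20.38
tcp_pos: [0.462, 0.0782, 0.1242]
eef_rot: [-1.261, 1.131, -1.127]
force: [0.9, 0.6, 0.8]
grip_width: 0.0368
```

{"op": "apply_moves", "data": {
  "targets": [
    [1, [0, 0, 0], [0, 0, 0]],
    [1, [0, 0, 0], [0, 0, 0]],
    [1, [0, 0, 0], [0, 0, 0]],
    [1, [0, 0, 0], [0, 0, 0]],
    [1, [0, 0, 0], [0, 0, 0]]
  ]
}}

```text
time_s: 21.0
tcp_pos: [0.4632, 0.0781, 0.1258]
eef_rot: [-1.259, 1.128, -1.129]
force: [-2.1, -1.1, 6.4]
grip_width: 0.0136
```

{"op": "apply_moves", "data": {
  "targets": [
    [1, [0, 0, 0.2], [0, 0, 0]],
    [1, [0, 0, 0.4], [0, 0, 0]],
    [1, [0, 0, 0.6], [0, 0, 0]],
    [1, [0, 0, 0.6], [0, 0, 0]],
    [1, [0, 0, 0.6], [0, 0, 0]]
  ]
}}

```text
time_s: 21.62
tcp_pos: [0.4631, 0.078, 0.131]
eef_rot: [-1.259, 1.129, -1.128]
force: [-0.5, 1.3, -9.4]
grip_width: 0.0138
```

Run:
```python
from h import *
for i in range(3):
    t=grab_frame("wrist");s=get_state();print(s["force"],s["wrist_torque"],s["tcp_pos"],s["grip_width"])
cv2.imwrite("pics/w7.png",t[:,:,::-1])
```

```text
[-0.1771  0.1106 -8.6621] [-0.0192 -0.0614 -0.0033] [0.4631 0.0781 0.131 ] 0.01410812871277709
[-0.2024 -0.1685 -8.5228] [-0.0762 -0.1245  0.0449] [0.4631 0.0781 0.131 ] 0.013766195157242072
[-0.7179 -0.447  -7.6791] [-0.0765 -0.093   0.0064] [0.4631 0.0781 0.131 ] 0.014178270802947243
```

View pics/w7.png

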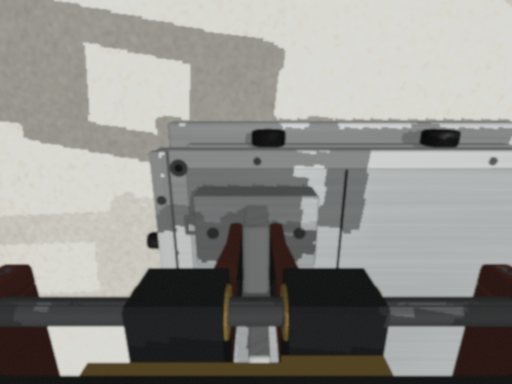

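L lifts cleanly at about 8.5 N and the view shows it level. I'll carry it to the tray, passing high over the other two.

{"op": "apply_moves", "data": {
  "targets": [
    [1, [0, 0, 1.5], [0, 0, 0]],
    [1, [0, 0, 4], [0, 0, 0]],
    [1, [0, 0, 7], [0, 0, 0]],
    [1, [0, 0, 10], [0, 0, 0]],
    [1, [0, 0, 12], [0, 0, 0]]
  ]
}}

```text
time_s: 22.4
tcp_pos: [0.4634, 0.0781, 0.2524]
eef_rot: [-1.258, 1.128, -1.129]
force: [0.7, -0.6, -9.1]
grip_width: 0.0141
```

{"op": "apply_moves", "data": {
  "targets": [
    [1, [0.1, -2, 0], [0, 0, 0]],
    [1, [0.2, -6, 0], [0, 0, -0.03]],
    [1, [0.3, -10, 0], [0, 0, -0.06]],
    [1, [0.4, -14, 0], [0, 0, -0.09]],
    [1, [0.6, -18, 0], [0, 0, -0.12]]
  ]
}}

```text
time_s: 23.02
tcp_pos: [0.4687, -0.103, 0.2509]
eef_rot: [-1.204, 1.219, -1.217]
force: [0.1, -0.3, -9.2]
grip_width: 0.0143
```

{"op": "apply_moves", "data": {
  "targets": [
    [1, [0.1, -4, 0], [0, 0, -0.03]],
    [1, [0.2, -8, 0], [0, 0, -0.03]],
    [1, [0.3, -12, 0], [0, 0, -0.03]],
    [1, [0.4, -16, 0], [0, 0, -0.03]],
    [1, [0.5, -19, 0], [0, 0, -0.03]]
  ]
}}

```text
time_s: 23.65
tcp_pos: [0.4738, -0.2935, 0.2506]
eef_rot: [-1.189, 1.241, -1.24]
force: [-0.4, -0.2, -8.3]
grip_width: 0.014
```

{"op": "apply_moves", "data": {
  "targets": [
    [1, [0.1, -2.4, 0], [0, 0, 0]],
    [1, [0.1, -2.4, 0], [0, 0, 0]],
    [1, [0.1, -2.4, -4], [0, 0, 0]],
    [1, [0.1, -2.4, -8], [0, 0, 0]],
    [1, [0.1, -2.4, -12], [0, 0, 0]]
  ]
}}

```text
time_s: 24.28
tcp_pos: [0.4752, -0.3149, 0.1301]
eef_rot: [-1.189, 1.239, -1.238]
force: [0.1, -1.1, -9.3]
grip_width: 0.0138
```

Run:
```python
from h import *
t=grab_frame("wrist");s=get_state();print(s["force"],s["tcp_pos"],s["grip_width"])
cv2.imwrite("pics/w8.png",t[:,:,::-1]);cv2.imwrite("pics/t8.png",grab_frame("top")[:,:,::-1])
```

```text
[ -0.8648   1.8311 -12.9913] [ 0.4724 -0.3126  0.1249] 0.014001320501639757
```

View pics/w8.png

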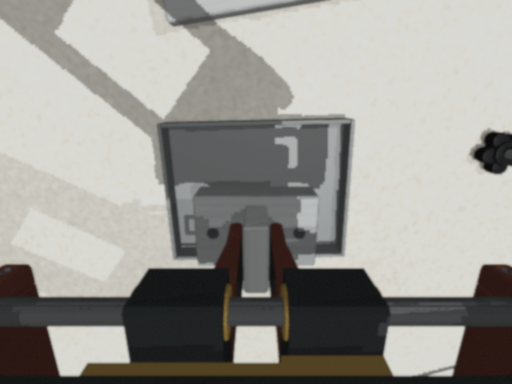

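The wrist view shows the sled level over the tray, whose rim corners are at (160,124), (352,119), (343,255) and (176,258). I'll check the tray centre with this view.

Run:
```python
from h import *
m=camera_model("wrist");w=ray(m,[(160,124),(352,119),(343,255),(176,258)],.028);print(w,w.mean(0));s=get_state();print(s["tcp_pos"],s["force"])
```

```text
[[ 0.3873 -0.2446  0.028 ]
 [ 0.5588 -0.247   0.028 ]
 [ 0.5575 -0.3824  0.028 ]
 [ 0.3854 -0.3798  0.028 ]] [ 0.4722 -0.3135  0.028 ]
[ 0.472  -0.3123  0.1269] [-2.1296  1.2645 -9.0697]
```

{"op": "apply_moves", "data": {
  "targets": [
    [1, [0, 0, -2], [0, 0, 0]],
    [1, [0, 0, -4], [0, 0, 0]],
    [1, [0, 0, -6], [0, 0, 0]],
    [1, [0, 0, -7.5], [0, 0, 0]],
    [1, [0, 0, -8], [0, 0, 0]]
  ]
}}

```text
time_s: 25.0
tcp_pos: [0.4754, -0.3158, 0.0512]
eef_rot: [-1.19, 1.239, -1.239]
force: [-0.6, -0.3, -8.2]
grip_width: 0.0135
```

{"op": "apply_moves", "data": {
  "targets": [
    [1, [0, 0, -0.2], [0, 0, 0]],
    [1, [0, 0, -0.4], [0, 0, 0]],
    [1, [0, 0, -0.6], [0, 0, 0]],
    [1, [0, 0, -0.7], [0, 0, 0]],
    [1, [0, 0, -0.7], [0, 0, 0]]
  ]
}}

```text
time_s: 25.62
tcp_pos: [0.4752, -0.3159, 0.0441]
eef_rot: [-1.19, 1.239, -1.239]
force: [0.7, -0.0, -8.3]
grip_width: 0.0141
```

{"op": "apply_moves", "data": {
  "targets": [
    [1, [0, 0, -0.1], [0, 0, 0]],
    [1, [0, 0, -0.2], [0, 0, 0]],
    [1, [0, 0, -0.3], [0, 0, 0]],
    [1, [0, 0, -0.3], [0, 0, 0]],
    [1, [0, 0, -0.3], [0, 0, 0]]
  ]
}}

```text
time_s: 26.25
tcp_pos: [0.4752, -0.316, 0.0411]
eef_rot: [-1.19, 1.239, -1.239]
force: [-0.9, -0.5, -9.0]
grip_width: 0.0135
```

{"op": "apply_moves", "data": {
  "targets": [
    [1, [0, 0, -0.05], [0, 0, 0]],
    [1, [0, 0, -0.1], [0, 0, 0]],
    [1, [0, 0, -0.15], [0, 0, 0]],
    [1, [0, 0, -0.15], [0, 0, 0]]
  ]
}}

```text
time_s: 26.75
tcp_pos: [0.4753, -0.316, 0.0398]
eef_rot: [-1.19, 1.239, -1.239]
force: [0.3, 0.2, -5.0]
grip_width: 0.0138
```

{"op": "apply_moves", "data": {
  "targets": [
    [1, [0, 0, -0.05], [0, 0, 0]],
    [1, [0, 0, -0.1], [0, 0, 0]],
    [1, [0, 0, -0.1], [0, 0, 0]]
  ]
}}

```text
time_s: 27.12
tcp_pos: [0.4754, -0.3161, 0.0398]
eef_rot: [-1.19, 1.239, -1.24]
force: [-3.4, 2.5, 7.0]
grip_width: 0.0137
```

The sled is down, with 7 N of contact force. I'll open slowly, rise and check.

{"op": "apply_moves", "data": {
  "targets": [
    [0.8, [0, 0, 0.05], [0, 0, 0]],
    [0.7, [0, 0, 0.05], [0, 0, 0]],
    [0.5, [0, 0, 0.05], [0, 0, 0]],
    [0.4, [0, 0, 0.05], [0, 0, 0]],
    [0.4, [0, 0, 0.05], [0, 0, 0]]
  ]
}}

```text
time_s: 27.75
tcp_pos: [0.4752, -0.316, 0.0391]
eef_rot: [-1.19, 1.239, -1.239]
force: [-0.1, -0.1, -0.2]
grip_width: 0.0513
```

{"op": "apply_moves", "data": {
  "targets": [
    [0.4, [0, 0, 1], [0, 0, 0]],
    [0.4, [0, 0, 4], [0, 0, 0]],
    [0.4, [0, 0, 8], [0, 0, 0]],
    [0.4, [0, 0, 13], [0, 0, 0]],
    [0.4, [0, 0, 18], [0, 0, 0]]
  ]
}}

```text
time_s: 28.38
tcp_pos: [0.475, -0.3157, 0.2213]
eef_rot: [-1.19, 1.239, -1.24]
force: [-0.6, -0.6, 0.7]
grip_width: 0.0524
```

{"op": "apply_moves", "data": {
  "targets": [
    [0.4, [-3, -5, 2], [0, 0, 0]],
    [0.4, [-6, -10, 2], [0, 0, 0]],
    [0.4, [-9, -15, 2], [0, 0, 0]],
    [0.4, [-10, -18, 2], [0, 0, 0]],
    [0.4, [-10, -18, 2], [0, 0, 0]]
  ]
}}

```text
time_s: 29.0
tcp_pos: [0.3741, -0.498, 0.2396]
eef_rot: [-1.189, 1.241, -1.242]
force: [0.1, 0.6, -1.1]
grip_width: 0.0528
```

Run:
```python
from h import *
t=grab_frame("top")[:,:,::-1];s=get_state();print(s["force"],s["tcp_pos"])
cv2.imwrite("pics/t9.png",cv2.resize(t[90:310,120:440],None,fx=2.5,fy=2.5,interpolation=cv2.INTER_CUBIC))
```

```text
[-0.9141  1.0847  1.18  ] [ 0.3747 -0.4963  0.2394]
```

I've used all 12 pictures, so I'll check numerically by differencing the top frame against the starting one.

Run:
```python
from h import *
m=camera_model("top");pm=np.array([.5562,-.0001])
g1=cv2.cvtColor(grab_frame("top"),cv2.COLOR_RGB2GRAY);g0=cv2.cvtColor(cv2.imread("pics/top0.png"),cv2.COLOR_BGR2GRAY)
d=cv2.absdiff(g1,g0)
k=cv2.morphologyEx((d>12).astype(np.uint8),cv2.MORPH_CLOSE,np.ones((5,5)))
n,l,st,c=cv2.connectedComponentsWithStats(k)
for i in range(1,n):
    if st[i,4]>40:
        w=ray(m,c[i],.125)[0,:2];print(c[i].round(1),st[i],w,"fix",(w-pm)@np.c_[ex,ey])
for nm,(a,b,u,v) in dict(load=(245,282,125,168),weight=(165,190,135,162),knob=(150,175,355,380)).items(): print(nm,"max diff",d[a:b,u:v].max())
```

```text
[288.  195.2] [274 175  30  41 590] [ 0.6258 -0.068 ] fix [ 0.0618 -0.075 ]
[257.2 196. ] [244 176  27  40 563] [0.6258 0.0057] fix [ 0.0698 -0.0018]
[215.9 183.9] [208 181  13   8  44] [0.6573 0.1039] fix [0.1118 0.0924]
[222.8 202.1] [209 180  27  40 494] [0.6131 0.0883] fix [0.0661 0.0817]
[381.  253.8] [369 237  27  36 783] [ 0.4821 -0.2832] fix [-0.1044 -0.2734]
[297.4 257.6] [284 238  28  39 503] [ 0.4777 -0.0857] fix [-0.0873 -0.0766]
[265.2 261. ] [252 241  28  40 534] [ 0.4716 -0.0093] fix [-0.0851 -0.    ]
[353.3 334.8] [ 214  264  233  120 7777] [ 0.2972 -0.2098] fix [-0.2802 -0.1804]
[474.4 348.5] [ 366  289  146   95 4802] [ 0.2598 -0.4887] fix [-0.3476 -0.4536]
[200.  375.1] [181 359  32  25 444] [0.215  0.1478] fix [-0.3232  0.184 ]
load max diff 8
weight max diff 7
knob max diff 8
```

```bash
python3 -c "
from station import *
s=get_state();print(s['time_s'],abs(s['joint_velocities']).max());print(finish_job())"
```

```text
29.1 0.021150583388220425
the job is handed in; nothing more can be done
None
```

I dragged all three sleds flat past the line, then set the left one (+y lane), which dragged most easily, into the grey tray. I handed the job in at 29.1 s, and it reported no verdict.

**Drag forces:** I pushed each sled by its grip bar with the fingers loosely around it.

| Sled | Drag force | Vertical force from the tool |
|---|---|---|
| Right | about 4.6 N | slight lift |
| Middle | about 6 N | slight press, about 1 N |
| Left | about 2.4 N | lift, about 1.9 N |

**One disagreement:** corrected for that lift, the left sled comes to about 3 N, above the stated 1.2 to 2.0 N for a glazed shoe. Its first reading, 4.7 N, was taken while I was pressing it down by about 4 N, so I discounted it. I chose the left sled because it was clearly the lowest and both others were above 4 N.

**Last checks:**
- **Sleds on the plate:** by differencing the top view against the start, their centres are at x of about -87 mm and -85 mm, inside the -57 to -130 mm band.
- **Sled in the tray:** it went down at about the tray's centre, measured from two views. Finger force dropped to about zero on release.
- **Load cell, weight and knob:** no visible change in the top view.
- **Not checked by eye:** the 12-picture limit was reached, so the final layout was confirmed only by numbers. Flatness in the tray was not measured separately.

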